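Put the drained cup formers back in their graded storage block

TASK

The four washed wooden cup formers have drained: move them from the slatted draining rack into the bored storage block, so that they stand graded from smallest to largest, each former in the pocket bored for its diameter. Keep every former upright and set it down right to the bottom of its pocket rather than dropping it, then let go.

Things in the scene. Friction and masses are not known exactly. Their poses are not given: they have to be found in the camera images.
- former_24: the smallest former: plain pale wooden cylinder, 24 mm diameter, 64 mm high, small dark vent hole in the middle of its top, lowest 14 mm tapered to a flat foot 14 mm across. Origin: centre of its underside; z along its axis, up at the start.
- former_34: the second smallest former: plain pale wooden cylinder, 34 mm diameter, 68 mm high, small dark vent hole in the middle of its top, lowest 14 mm tapered to a flat foot 24 mm across. Origin: centre of its underside; z along its axis, up at the start.
- former_44: the second largest former: plain pale wooden cylinder, 44 mm diameter, 72 mm high, small dark vent hole in the middle of its top, lowest 14 mm tapered to a flat foot 34 mm across. Origin: centre of its underside; z along its axis, up at the start.
- former_54: the largest former: plain pale wooden cylinder, 54 mm diameter, 76 mm high, small dark vent hole in the middle of its top, lowest 14 mm tapered to a flat foot 44 mm across. Origin: centre of its underside; z along its axis, up at the start.
- draining_rack: fixed dark slatted rack, 92 x 304 mm, slat tops 22 mm above the bench. Origin: centre of its underside; y along the row, x across. Four equal places at y = -108, -36, 36, 108 mm, a former in each (within 2 mm along, 4 mm across), in any order. Pairs of 7 mm dowels (y = -144, -72, 0, 72, 144, x = -12 and 12 mm; tops 61 mm above the bench): no finger room along the row, free room across.
- storage_block: fixed pale plywood block, 80 x 231 mm, top 32 mm above the bench, on a dark base board 93 x 244 x 10 mm. Origin: centre of its underside; y along the row, x across. Four round pockets in a row, graded from smallest (-y end) to largest (+y end), 22 mm deep, floors 10 mm above the bench, straight bores. It may be turned any way round.
- pocket_24 (a point): centre of the mouth (level with the block's top) of the smallest pocket: 32 mm bore, made for the 24 mm former; at x = 0, y = -91.5 mm in the block's frame. Axes as the block's.
- pocket_34 (a point): centre of the mouth (level with the block's top) of the second smallest pocket: 42 mm bore, made for the 34 mm former; at x = 0, y = -45.5 mm in the block's frame. Axes as the block's.
- pocket_44 (a point): centre of the mouth (level with the block's top) of the second largest pocket: 52 mm bore, made for the 44 mm former; at x = 0, y = 10.5 mm in the block's frame. Axes as the block's.
- pocket_54 (a point): centre of the mouth (level with the block's top) of the largest pocket: 62 mm bore, made for the 54 mm former; at x = 0, y = 76.5 mm in the block's frame. Axes as the block's.
Mind the look-alikes: they are no part of the job. Leave any blue look-alike of the former_34 alone.

How it is judged:
By the outcome, as a careful person would: the job done as asked, in the order asked, and still so for the second after the job is handed in, with the robot touching nothing.
It also fails if it takes over 120 s, if anything falls off the work surface, if the arm or the gripper's body presses on something with over 40 N, if the wrist force passes 120 N, or if a joint passes its speed limit or range.

ROBOT

A 6-joint arm with a two-finger parallel gripper is mounted at the origin on the work surface; the furniture and walls round the work are solid. World frame = base frame: x ahead of the robot, y to its left, z up, the work surface at z = 0. Lengths are in m, angles in rad, forces in N, time in s.
With the tool pointing down it reaches from about 0.425 to 0.95 m from the base axis. Payload 3.5 kg.
Tool frame: the origin (TCP) lies between the finger pads; the fingertips stand 19 mm ahead of it and the grasp point (between the pads) is the TCP; z points along the fingers, y is the line along which they close (so a half turn about z gives the same grasp; the last joint's range is limited). The gripper opens to 85 mm and grips with 20 to 120 N. Pads are 22 mm wide; open, the fingers measure 114 mm over their backs; the gripper's body (76 mm by 85 mm) begins 54 mm behind the grasp point. The pads swing forward as they close: fully open they stand 13 mm farther back than shut.
Start: joints at [-1.388, 0.286, 1.577, -0, 1.279, -0.15], TCP at [0.221, -0.638, 0.25] pointing down, gripper open.
Joint ranges: [-2.77, 2.77], [-0.9, 2.22], [0.21, 2.48], [-1.53, 4.67], [0.24, 2.81], [-2.84, 2.84]. Speed limits (rad/s): [2.79, 2.79, 3.14, 3.14, 3.14, 3.14].

INTERFACE

Orientations are given as a unit quaternion [x, y, z, w].
In Python, from plant import get_state, cams, ctrl gives the robot as it stands. The module is installed in compiled form; this text tells all that it offers.
- The arm moves only by the tool jog_arm, never from a script. Its argument "deltas" is text: rows parted by semicolons, each of 6 numbers parted by spaces: the shift along the world's x, y, z normalised to -1 to 1, where 1 is 0.02 m, then the turn, a rotation vector about the world's x, y, z normalised to -1 to 1, where 1 is 0.1 rad. In form: x y z ax ay az; .... A call has 1 to 20 rows; each row shifts and turns the commanded pose from where the row before left it; what a row does not reach is not made up. A row lasts 1/8 s, in which the tool goes at most 62.5 mm and 10.7 degrees, less where a joint would pass 70% of its speed; a pose out of reach is approached as far as the arm can. A call with a number of a shift or a turn outside -1 to 1 is refused whole. A call with a gripper value outside its range is refused whole. "gripper" is the opening, from 0 (shut) to 1 (fully open), set as the call begins (left out, the last holds). The fingers move at their own pace and stop on an object; "squeeze" is the grip in N (left out, the last holds). Time passes only in rows, so rows that do not move let the fingers close. It gives the time, the measured TCP pose, the force, the opening and the grip force at its end, in the units of the state.
- get_state(): the state, without advancing time (a new reading comes with each control period).
- cams.read_camera(name): name is "scene" or "side" or "wrist"; returns a dict with "color" (400x640x3 uint8, blue, green, red), "vfov" (degrees; the focal length in pixels is half the picture's height over the tangent of half this angle, whatever the lens; pixels are square), "cx", "cy" (the principal point, pixels), "rvec" (rotation vector, rad) and "tvec" (3), from world to camera coordinates, as OpenCV has them. Camera axes: x right, y down, z forward; pixel columns grow to the right and rows downward; lengths in m; the calibration is good to about 2 mm. A picture is of the moment at which its call begins. There is no depth.
- ctrl.sign_off(): hands the job in; it is judged then, once.
The state is a dict: "time": time; "qpos": joint angles; "dq": joint speeds; "joint_efforts": joint torques, N m; "eef_pos": TCP position; "tcp_rot": TCP orientation; "contact_force": force on the tool from outside, world axes, zero at the start; "wrist_torque": the same for the moment, N m; "opening": opening from 0.0 (shut) to 1.0 (fully open); "finger_force": force on a finger pad.
Only numpy, scipy, OpenCV 4.12 (cv2) and the standard library are available. Lean on these libraries where they do the work, as an engineer would, in place of code of your own. Each camera call takes 0.05 s, during which the arm holds its last target. There are 200 camera calls.

## Working session

There is one attempt and no reset: what is moved stays moved. The work goes in short steps, Python scripts to look and compute and a tool call to move; the robot and the scene stay as the last step left them, time stands still between calls to the robot, and variables do not carry over. Pictures are saved under pics/ and viewed, at most 17 in all, crops included, and the job is handed in when it is done.

Besides the shell and the picture viewer there is one more tool, called as name(argument=value, ...) on one line, values as JSON. jog_arm: Moves the arm, as the interface text tells. Its arguments: {"type":"object","properties":{"deltas":{"type":"string"},"gripper":{"type":"number"},"squeeze":{"type":"number"}},"required":["deltas"]}

```bash
mkdir -p pics; cat > h.py <<'E'
import numpy as np, cv2
from plant import get_state, cams, ctrl
def cam(n,f=None):
    c=cams.read_camera(n)
    if f: cv2.imwrite('pics/'+f,c['color'])
    return c
def K(c):
    h=c['color'].shape[0]; f=h/2/np.tan(np.radians(c['vfov'])/2)
    return np.array([[f,0,c['cx']],[0,f,c['cy']],[0,0,1.]])
def ray(c,u,v):
    R=cv2.Rodrigues(np.array(c['rvec'],float))[0]; o=-R.T@np.array(c['tvec'],float).ravel()
    return o, R.T@np.linalg.inv(K(c))@np.array([u,v,1.])
def onz(c,u,v,z):
    o,d=ray(c,u,v); return o+d*(z-o[2])/d[2]
def proj(c,P):
    return cv2.projectPoints(np.array(P,float).reshape(-1,3),np.array(c['rvec'],float),np.array(c['tvec'],float),K(c),None)[0].reshape(-1,2)
E
python3 - <<'E'
from h import *
for n in ['scene','side','wrist']:
    c=cam(n,n+'0.png'); print(n,c['vfov'],c['cx'],c['cy'],ray(c,320,200))
s=get_state();print(s)
E
```

```text
scene 45.066285503065565 316.48698617370115 199.9070395327939 (array([-0.35768602,  0.5270751 ,  0.97832085]), array([ 0.64635536, -0.32831561, -0.68882999]))
side 47.42810145749132 328.29080607688087 203.64725360257188 (array([-0.18618726,  1.145176  ,  0.86663867]), array([ 0.4850105 , -0.67626905, -0.55481594]))
wrist 71.08304691253605 316.64531542731885 200.6207510487624 (array([ 0.28563669, -0.61483561,  0.37324406]), array([-0.24817622, -0.09549037, -0.96407399]))
{'time': 0.15, 'qpos': array([-1.38800598e+00,  2.87000512e-01,  1.57783264e+00, -9.02267293e-06,
        1.27862590e+00, -1.50010523e-01]), 'dq': array([ 1.41730847e-03, -3.50022173e-03, -4.06351196e-03, -2.05531959e-03,
       -1.25030242e-03, -1.17448933e-05]), 'joint_efforts': array([ 1.72185270e-05, -4.06601214e+01, -2.93141484e+01, -2.22803947e-04,
        3.93086855e-03, -6.76332633e-06]), 'eef_pos': array([ 0.2204481 , -0.63748065,  0.24924372]), 'tcp_rot': array([ 9.86186718e-01,  1.65634796e-01, -1.96126997e-05, -9.33001638e-04]), 'contact_force': array([-0.71661976,  0.32113801,  0.18522772]), 'wrist_torque': array([ 0.04334647,  0.00596066, -0.01418662]), 'finger_force': 0.0, 'opening': 0.9997821484200935}
```

View pics/scene0.png

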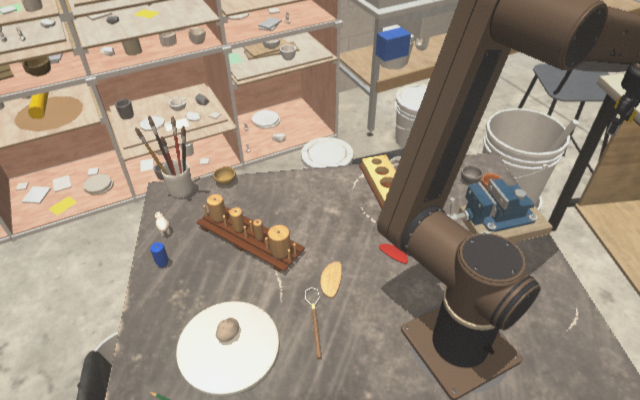

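View pics/side0.png

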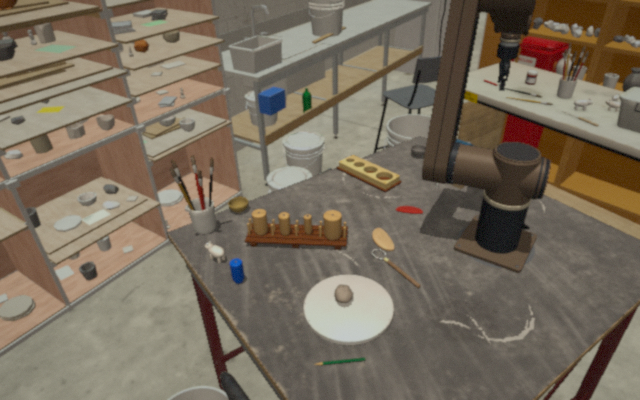

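Scene view: the rack formers sit at (215,205), (236,216), (258,228) and (279,240). The blue look-alike is at (159,254), and the block is at (385,178), partly hidden by the arm. In the side view the formers are at (260,222), (284,224), (308,224) and (332,224), and the whole block shows at (368,172). Next, a close crop.

```bash
python3 - <<'E'
from h import *
a=cv2.imread('pics/scene0.png');b=cv2.imread('pics/side0.png')
f=lambda i,x,y,w,h:cv2.resize(i[y:y+h,x:x+w],(400,300),interpolation=cv2.INTER_CUBIC)
cv2.imwrite('pics/crop1.png',np.vstack([np.hstack([f(a,190,180,120,90),f(a,340,140,120,90)]),np.hstack([f(b,240,190,120,90),f(b,325,145,80,60)])]))
E
```

```text
(no output)
```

View pics/crop1.png

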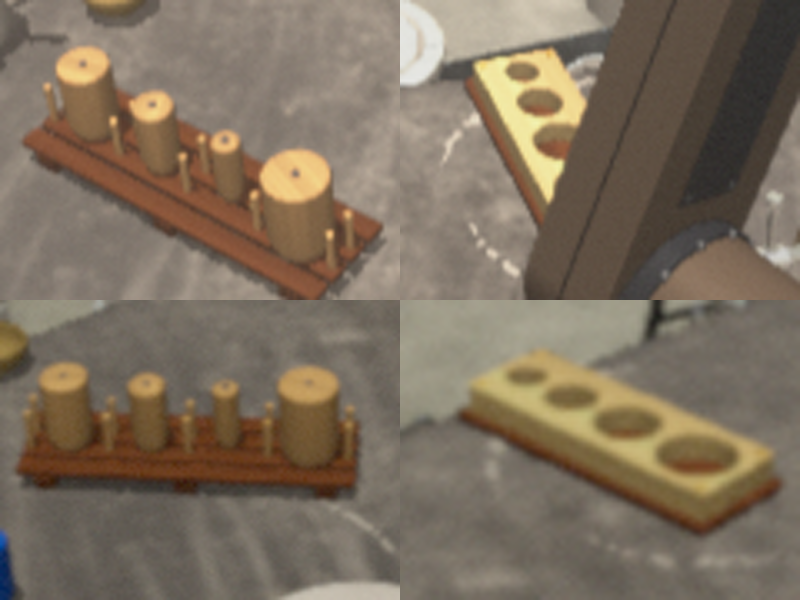

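The crop shows, left to right, 44, 34, 24, 54, with their vent holes visible. The candidates are these four pale formers and the blue look-alike at (159,254), which I leave alone. The block's smallest pocket is at its far-left end in the side view (350,160), and its largest is at (384,176).

```bash
python3 - <<'E'
from h import *
a=cam('scene');b=cam('side')
F={44:((215.2,199.5),(259.5,212.5)),34:((235.6,210.9),(284.1,214.9)),24:((257.5,222.3),(307.8,215.5)),54:((278.8,232.2),(332.4,215.8))}
H={24:.064,34:.068,44:.072,54:.076}
P=[]
for k,(p,q) in F.items():
    A=onz(a,*p,.022+H[k]);B=onz(b,*q,.022+H[k]);print(k,A[:2].round(4),B[:2].round(4));P.append((A+B)[:2]/2)
for i in range(3): print(np.linalg.norm(P[i+1]-P[i]))
d=P[3]-P[0];print('rack dir',d, np.degrees(np.arctan2(d[1],d[0])))
M={24:(350.2,160.2),34:(359.4,164.2),44:(370.8,169.6),54:(384.4,176)}
Q=[onz(b,*M[k],.032)[:2] for k in M];print(np.round(Q,4));e=Q[3]-Q[0];print(np.linalg.norm(e),np.degrees(np.arctan2(e[1],e[0])))
for p in [(340+122/3.333,140+71/3.333),(340+140/3.333,140+101/3.333)]: print(onz(a,*p,.032))
w=cv2.imread('pics/wrist0.png')
E
```

```text
44 [0.6035 0.3532] [0.6026 0.3534]
34 [0.5413 0.3187] [0.5373 0.3198]
24 [0.4799 0.2821] [0.48   0.2805]
54 [0.4125 0.2511] [0.4087 0.2569]
0.07233783176678701
0.07043196998816803
0.07452270409398647
rack dir [-0.19248418 -0.09931806] -152.70715457772403
[[ 0.6008 -0.1571]
 [ 0.5556 -0.1488]
 [ 0.4999 -0.1361]
 [ 0.4365 -0.1219]]
0.16809103989241883 167.9412260167311
[ 0.6041323  -0.15973398  0.032     ]
[ 0.55963581 -0.15112645  0.032     ]
```

View pics/wrist0.png

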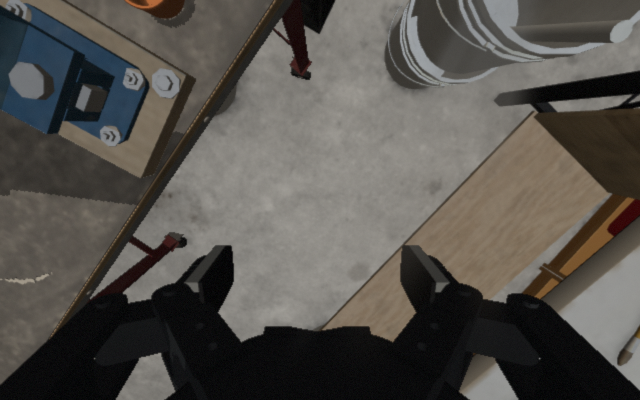

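The wrist view shows only the floor, the vice at the upper left (90,90) and the fingers at (215,280) and (425,280). I'll move over the block first, with the fingers turned across its row, and measure it from above.

jog_arm(deltas="0.5 1 0.5 0 0 -0.2;0.5 1 0.5 0 0 -0.2;0.5 1 0.5 0 0 -0.2;0.5 1 0.5 0 0 -0.2;0.5 1 0.5 0 0 -0.2;0.5 1 0 0 0 -0.2;0.5 1 0 0 0 -0.2;0.5 1 0 0 0 -0.2;0.5 1 0 0 0 -0.2;0.5 1 0 0 0 -0.2;0.6 1 0 0 0 -0.2;0.6 1 0 0 0 -0.2;0.6 1 0 0 0 -0.2;0.6 1 0 0 0 -0.2;0.6 1 0 0 0 -0.2;0.6 1 0 0 0 -0.2;0.6 1 0 0 0 -0.2;0.6 1 0 0 0 -0.2;0.6 1 0 0 0 -0.2;0.6 1 0 0 0 -0.2", gripper=1)

```text
time: 2.75
eef_pos: [0.4408, -0.2372, 0.3003]
tcp_rot: [0.999, -0.034, 0.0, -0.0]
contact_force: [0.5, -1.4, -0.4]
opening: 0.994
finger_force: 0.0
```

jog_arm(deltas="0.6 1 0 0 0 -0.3;0.6 1 0 0 0 -0.3;0.6 1 0 0 0 -0.3;0.6 1 0 0 0 -0.3;0.6 1 0 0 0 -0.2;0 0 0 0 0 0;0 0 0 0 0 0")

```text
time: 3.62
eef_pos: [0.5003, -0.1382, 0.3002]
tcp_rot: [0.995, -0.103, -0.0, 0.0]
contact_force: [0.4, -0.4, -0.7]
opening: 0.998
finger_force: 0.0
```

```bash
cat >> h.py <<'E'
from scipy.spatial.transform import Rotation as Ro
def yaw(): 
    s=get_state(); R=Ro.from_quat(s['tcp_rot']).as_matrix(); return s['eef_pos'],np.degrees(np.arctan2(R[1,1],R[0,1])),R[:,2]
E
python3 - <<'E'
from h import *
c=cam('wrist','w1.png');print(yaw(),ray(c,320,200))
print(proj(c,[[.6008,-.1571,.032],[.5556,-.1488,.032],[.4999,-.1361,.032],[.4365,-.1219,.032]]))
E
```

```text
(array([ 0.50023816, -0.13841353,  0.30026543]), np.float64(-101.88987594577989), array([-2.43199452e-04, -2.51431488e-04, -9.99999939e-01])) (array([ 0.56777547, -0.15158619,  0.42438528]), array([-0.26356449,  0.04369756, -0.96372859]))
[[315.86023114  96.04985048]
 [316.71374053 131.92997312]
 [315.98418655 173.42140212]
 [315.38879788 216.86740267]]
```

View pics/w1.png

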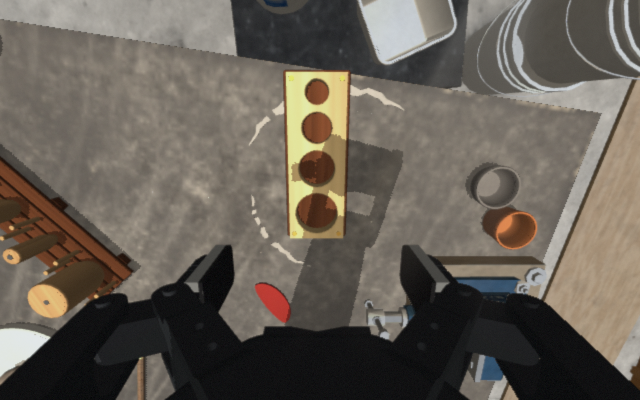

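The wrist view shows the block in line with the picture, with pockets at (317,92), (317,128), (317,168) and (317,211). I'll take its pose from the outline.

```bash
python3 - <<'E'
from h import *
c=cam('wrist');hsv=cv2.cvtColor(c['color'],cv2.COLOR_BGR2HSV)
m=cv2.inRange(hsv,(15,60,60),(35,255,255));m[:60]=0;m[250:]=0;m[:,:270]=0;m[:,365:]=0
cn=np.vstack([k for k in cv2.findContours(m,cv2.RETR_EXTERNAL,cv2.CHAIN_APPROX_NONE)[0] if len(k)>40]);h=cv2.convexHull(cn)
W=np.array([onz(c,*p,.032)[:2] for p in h.reshape(-1,2)],np.float32)
r=cv2.minAreaRect(W*1000);print(r)
ctr=np.array(r[0])/1000
# pockets as holes in filled hull
f=np.zeros_like(m);cv2.fillPoly(f,[h],255);hole=cv2.morphologyEx(f&~m,cv2.MORPH_OPEN,np.ones((5,5)))
for k in cv2.findContours(hole,cv2.RETR_EXTERNAL,cv2.CHAIN_APPROX_NONE)[0]:
    if len(k)>30:
        Wk=np.array([onz(c,*p,.032)[:2]*1000 for p in k.reshape(-1,2)],np.float32); print('hole',cv2.minEnclosingCircle(Wk),cv2.boundingRect(k))
E
```

```text
((516.8408203125, -140.002685546875), (82.38046264648438, 232.1224822998047), 78.17491149902344)
hole ((445.3868103027344, -125.15657043457031), 28.49355125427246) (297, 194, 39, 34)
hole ((509.0316162109375, -138.3831024169922), 24.317750930786133) (299, 151, 35, 33)
hole ((561.359619140625, -150.0686492919922), 19.670438766479492) (303, 113, 28, 30)
hole ((605.3204956054688, -159.18002319335938), 14.639466285705566) (306, 81, 22, 23)
```

jog_arm(deltas="0 1 0 0 0 0.3;0 1 0 0 0 0.3;0 1 0 0 0 0.3;0 1 0 0 0 0.3;0 1 0 0 0 0.3;0 1 0 0 0 0.3;0 1 0 0 0 0.3;0 1 0 0 0 0.3;0 1 0 0 0 0.3;0 1 0 0 0 0.3;0 1 0 0 0 0.3;0 1 0 0 0 0.3;0 1 0 0 0 0.3;0 1 0 0 0 0.3;0 1 0 0 0 0.3;0 1 0 0 0 0.3;0 1 0 0 0 0.4;0 1 0 0 0 0.4;0 1 0 0 0 0.4;0 1 0 0 0 0.4")

```text
time: 6.22
eef_pos: [0.5005, 0.2634, 0.3003]
tcp_rot: [0.976, 0.216, -0.0, 0.0]
contact_force: [0.2, 0.2, -1.1]
opening: 1.002
finger_force: 0.0
```

jog_arm(deltas="-0.5 1 0 0 0 0.4;0 0.5 0 0 0 0;0 0 0 0 0 0;0 0 0 0 0 0")

```text
time: 6.72
eef_pos: [0.4908, 0.2917, 0.3002]
tcp_rot: [0.972, 0.234, -0.0, 0.0]
contact_force: [0.4, 0.5, 1.0]
opening: 1.0
finger_force: 0.0
```

```bash
python3 - <<'E'
from h import *
c=cam('wrist','w2.png');print(yaw())
print(proj(c,[[.603,.3533,.094],[.539,.319,.09],[.48,.2815,.086],[.41,.254,.098]]))
E
```

```text
(array([0.49086247, 0.2915558 , 0.30032534]), np.float64(-62.95652994953019), array([ 8.53523473e-05, -2.79579633e-04, -9.99999957e-01]))
[[313.4864596   66.15568891]
 [314.89777951 134.94809893]
 [320.23906195 192.2185071 ]
 [314.33606221 251.50047911]]
```

View pics/w2.png

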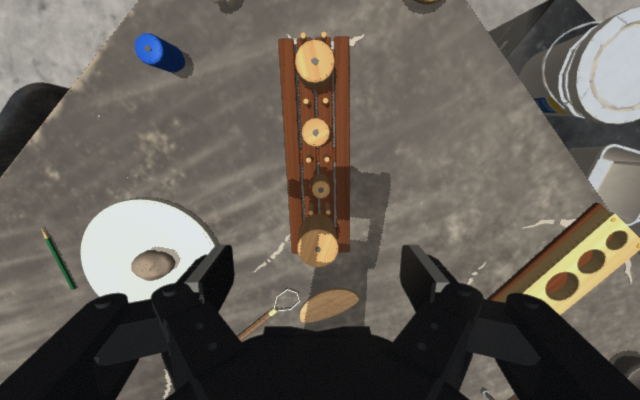

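Vents at (315,61) for the 44, (316,132) for the 34, (320,189) for the 24 and (318,249) for the 54. The rack runs nearly straight down the picture.

```bash
python3 - <<'E'
from h import *
c=cam('wrist')
g=cv2.cvtColor(c['color'],cv2.COLOR_BGR2GRAY)
P=[]
for k,(u,v),h in [(44,(315,61),.094),(34,(316,132),.09),(24,(320,189),.086),(54,(318,249),.098)]:
    w=g[v-5:v+6,u-5:u+6].astype(float);wt=np.clip(np.median(w)-15-w,0,None);yy,xx=np.mgrid[-5:6,-5:6]
    uu=u+(wt*xx).sum()/max(wt.sum(),1);vv=v+(wt*yy).sum()/max(wt.sum(),1)
    q=onz(c,uu,vv,h);P.append(q[:2]);print(k,round(uu,1),round(vv,1),q.round(4))
P=np.array(P);print(np.linalg.norm(np.diff(P,axis=0),axis=1));v=P[1:]-P[0];d=P[0]-P[3];print(np.degrees(np.arctan2(d[1],d[0])))
# rack long edges on the slat-top plane
hsv=cv2.cvtColor(c['color'],cv2.COLOR_BGR2HSV)
m=cv2.inRange(hsv,(0,110,30),(14,255,255));m[:30]=0;m[265:]=0;m[:,:270]=0;m[:,360:]=0
cn=np.vstack([k for k in cv2.findContours(m,0,cv2.CHAIN_APPROX_NONE)[0] if len(k)>40])
print(cv2.minAreaRect(np.array([onz(c,*p,.022)[:2]*1000 for p in cn.reshape(-1,2)],np.float32)))
E
```

```text
44 314.5 61.1 [0.608  0.3545 0.094 ]
34 315.2 132.2 [0.542  0.3199 0.09  ]
24 320.4 189.6 [0.4831 0.2828 0.086 ]
54 316.4 248.8 [0.4145 0.2532 0.098 ]
[0.07451471 0.0696546  0.07467156]
27.61864008845151
((511.871826171875, 302.06201171875), (301.7081298828125, 90.87100982666016), 29.1046199798584)
```

jog_arm(deltas="-0.4 -0.4 -1 0 0 0.3;0 0 -1 0 0 0;0 0 -1 0 0 0;0 0 -1 0 0 0;0 0 -1 0 0 0;0 0 -1 0 0 0;0 0 -1 0 0 0;0 0 -1 0 0 0;0 0 -1 0 0 0;0 0 -0.5 0 0 0;0 0 -0.5 0 0 0;0 0 -0.5 0 0 0;0 0 -0.5 0 0 0;0 0 0 0 0 0;0 0 0 0 0 0")

```text
time: 8.7
eef_pos: [0.4828, 0.2842, 0.0806]
tcp_rot: [0.969, 0.249, 0.0, -0.0]
contact_force: [-0.5, 0.4, -0.4]
opening: 0.999
finger_force: 0.0
```

jog_arm(deltas="0 0 0 0 0 0;0 0 0 0 0 0;0 0 0 0 0 0;0 0 0 0 0 0;0 0 0 0 0 0;0 0 0 0 0 0;0 0 0 0 0 0;0 0 0 0 0 0", gripper=0, squeeze=40)

```text
time: 9.7
eef_pos: [0.4827, 0.2841, 0.0806]
tcp_rot: [0.969, 0.249, 0.0, -0.0]
contact_force: [0.3, 0.9, 2.7]
opening: 0.262
finger_force: 39.2
```

jog_arm(deltas="0 0 0.5 0 0 0;0 0 0.5 0 0 0;0 0 1 0 0 0;0 0 1 0 0 0;0 0 1 0 0 0;0 0 1 0 0 0;0 0 0 0 0 0")

```text
time: 10.58
eef_pos: [0.4838, 0.2845, 0.1829]
tcp_rot: [0.969, 0.249, 0.002, -0.0]
contact_force: [-1.1, 0.5, -0.7]
opening: 0.264
finger_force: 39.1
```

```bash
python3 - <<'E'
from h import *
c=cam('wrist','w3.png');print(yaw());b=cam('side')
p=get_state()['eef_pos'];u,v=proj(b,p)[0].astype(int);print(u,v)
x=b['color'][v-60:v+60,u-60:u+60]
cv2.imwrite('pics/w3.png',np.hstack([cv2.resize(c['color'][100:400,160:480],(427,400)),cv2.resize(x,(373,400))]))
E
```

```text
(array([0.48296537, 0.28423078, 0.18132234]), np.float64(-61.18999960869822), array([ 2.11978690e-03,  7.79514444e-04, -9.99997449e-01]))
304 188
```

View pics/w3.png

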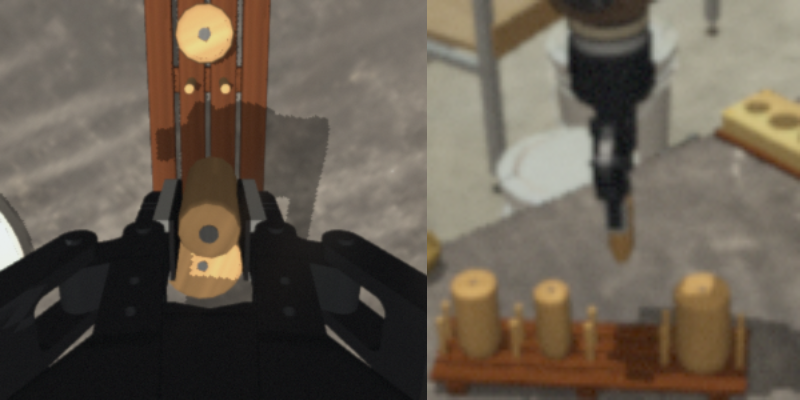

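The 24 is held upright (opening matches 24 mm), vent at full-frame pixel (317,275). I'll work out its offset in the hand.

```bash
cat >> h.py <<'E'
def inhand(u,v,top):
    c=cam('wrist');p,y,_=yaw();q=onz(c,u,v,top);R=Ro.from_quat(get_state()['tcp_rot']).as_matrix()
    print('offset tool x,y mm',((q-p)@R)[:2]*1000)
def go(xy,yw,off=0):
    p,y,_=yaw();a=np.radians(yw);t=np.array(xy)-off*np.array([-np.sin(a),np.cos(a)])
    print('d units',(t-p[:2])/.02,'turn',np.radians(yw-y)*10,'z',p[2],t)
E
python3 - <<'E'
from h import *
inhand(316.75,274.75,.187)
R=Ro.from_quat(get_state()['tcp_rot']).as_matrix();print(R[:,0])
go((.6064,-.1588),-101.8)
E
```

```text
offset tool x,y mm [ 0.65173126 -0.07447648]
[ 0.87622517  0.48189987 -0.0014026 ]
d units [  6.22114093 -22.13211402] turn -7.087707518484002 z 0.17947505507513115 [ 0.6064 -0.1588]
```

jog_arm(deltas="0.3 -1 0 0 0 -0.3;0.3 -1 0 0 0 -0.3;0.3 -1 0 0 0 -0.3;0.3 -1 0 0 0 -0.3;0.3 -1 0 0 0 -0.3;0.3 -1 0 0 0 -0.3;0.3 -1 0 0 0 -0.3;0.3 -1 0 0 0 -0.3;0.3 -1 0 0 0 -0.3;0.3 -1 0 0 0 -0.3;0.3 -1 0 0 0 -0.3;0.3 -1 0 0 0 -0.3;0.3 -1 0 0 0 -0.3;0.3 -1 0 0 0 -0.3;0.3 -1 0 0 0 -0.4;0.3 -1 0 0 0 -0.4;0.3 -1 0 0 0 -0.4;0.3 -1 0 0 0 -0.4;0.3 -1 0 0 0 -0.4;0.3 -1 0 0 0 -0.4")

```text
time: 13.22
eef_pos: [0.6029, -0.1173, 0.1803]
tcp_rot: [0.997, -0.08, 0.0, -0.0]
contact_force: [1.0, -0.4, 0.1]
opening: 0.26
finger_force: 39.1
```

jog_arm(deltas="0.2 -1 -0.5 0 0 -0.4;0 -1 -1 0 0 -0.1;0 -0.1 -0.5 0 0 0;0 0 -0.5 0 0 0;0 0 0 0 0 0;0 0 0 0 0 0;0 0 0 0 0 0")

```text
time: 14.1
eef_pos: [0.607, -0.1577, 0.1312]
tcp_rot: [0.995, -0.103, 0.001, 0.0]
contact_force: [0.9, 0.1, -0.1]
opening: 0.267
finger_force: 39.1
```

```bash
python3 - <<'E'
from h import *
c=cam('wrist');b=cam('scene');s=cam('side')
p=get_state()['eef_pos'];print(yaw());go((.6064,-.1588),-101.8)
Q=[[.6064,-.1588,.032],[.5613,-.1493,.032],[.5065,-.1378,.032],[.4419,-.1243,.032]]
for cc in(c,b,s):
    for q in proj(cc,Q): cv2.circle(cc['color'],tuple(int(round(x)) for x in q),1,(0,0,255),-1)
def cr(cc,r):
    u,v=proj(cc,Q[0])[0].astype(int);return cv2.resize(cc['color'][max(v-r,0):v+r,max(u-r,0):u+r],(380,380),interpolation=cv2.INTER_CUBIC)
cv2.imwrite('pics/w4.png',np.hstack([cv2.resize(c['color'][80:400,160:480],(380,380)),cr(s,40)]))
E
```

```text
(array([ 0.60683333, -0.15785792,  0.13093321]), np.float64(-101.85507416425062), array([ 9.56362822e-04, -3.94906770e-04, -9.99999465e-01]))
d units [-0.02166625 -0.04710375] turn 0.009612254989575918 z 0.13093320686542217 [ 0.6064 -0.1588]
```

View pics/w4.png

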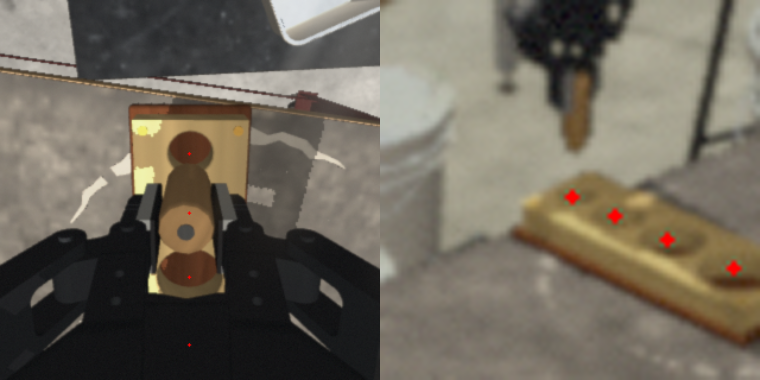

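The wrist view puts my computed pocket centre (190,153) right on the mouth of the smallest pocket, with the former upright above it. Lowering slowly.

jog_arm(deltas="0 0 -0.5 0 0 0;0 0 -0.5 0 0 0;0 0 -0.5 0 0 0;0 0 -0.5 0 0 0;0 0 -0.3 0 0 0;0 0 -0.3 0 0 0;0 0 0 0 0 0;0 0 0 0 0 0")

```text
time: 15.25
eef_pos: [0.6068, -0.1581, 0.0787]
tcp_rot: [0.995, -0.103, 0.0, 0.0]
contact_force: [-0.8, 0.4, -0.5]
opening: 0.265
finger_force: 39.1
```

jog_arm(deltas="0 0 -0.1 0 0 0;0 0 -0.1 0 0 0;0 0 -0.1 0 0 0;0 0 -0.1 0 0 0;0 0 -0.1 0 0 0;0 0 0 0 0 0;0 0 0 0 0 0")

```text
time: 16.12
eef_pos: [0.6067, -0.158, 0.0686]
tcp_rot: [0.995, -0.103, 0.0, 0.0]
contact_force: [0.9, 0.2, 0.9]
opening: 0.262
finger_force: 39.3
```

jog_arm(deltas="0 0 -0.05 0 0 0;0 0 -0.05 0 0 0;0 0 0 0 0 0;0 0 0 0 0 0")

```text
time: 16.62
eef_pos: [0.6073, -0.1582, 0.0685]
tcp_rot: [0.995, -0.103, 0.001, 0.0]
contact_force: [-2.0, 1.1, 9.0]
opening: 0.266
finger_force: 40.0
```

Floor contact (9 N). Release and go to the 34.

jog_arm(deltas="0 0 0 0 0 0;0 0 0 0 0 0;0 0 0 0 0 0;0 0 0 0 0 0;0 0 0 0 0 0;0 0 0.5 0 0 0;0 0 0.5 0 0 0;0 0 1 0 0 0;0 0 1 0 0 0;0 0 1 0 0 0;0 0 1 0 0 0;0 0 1 0 0 0;-0.1 1 0 0 0 0.3;-0.1 1 0 0 0 0.3;-0.1 1 0 0 0 0.3;-0.1 1 0 0 0 0.3", gripper=1)

```text
time: 18.62
eef_pos: [0.5978, -0.0759, 0.1853]
tcp_rot: [0.999, -0.042, -0.001, -0.0]
contact_force: [0.6, 0.3, -0.7]
opening: 1.001
finger_force: 0.0
```

jog_arm(deltas="-0.1 1 0 0 0 0.3;-0.1 1 0 0 0 0.3;-0.1 1 0 0 0 0.3;-0.1 1 0 0 0 0.3;-0.1 1 0 0 0 0.3;-0.1 1 0 0 0 0.3;-0.1 1 0 0 0 0.3;-0.1 1 0 0 0 0.3;-0.1 1 0 0 0 0.3;-0.1 1 0 0 0 0.3;-0.1 1 0 0 0 0.3;-0.1 1 0 0 0 0.3;-0.1 1 0 0 0 0.3;-0.1 1 0 0 0 0.3;-0.2 1 0 0 0 0.3;-0.2 1 0 0 0 0.3;-0.2 1 0 0 0 0.3;-0.2 1 0 0 0 0.3;-0.2 1 0 0 0 0.3;-0.3 0.9 0 0 0 0.3")

```text
time: 21.12
eef_pos: [0.5442, 0.3214, 0.1863]
tcp_rot: [0.967, 0.255, 0.0, 0.0]
contact_force: [0.6, -0.7, 0.2]
opening: 0.998
finger_force: 0.0
```

jog_arm(deltas="0 0 0 0 0 0;0 0 0 0 0 0;0 0 0 0 0 0")

```text
time: 21.5
eef_pos: [0.5448, 0.3194, 0.1863]
tcp_rot: [0.967, 0.253, -0.0, 0.0]
contact_force: [-0.8, 0.2, -0.4]
opening: 1.001
finger_force: 0.0
```

```bash
python3 - <<'E'
from h import *
c=cam('wrist','w5.png');print(yaw());go((.542,.3199),-61.2)
print(proj(c,[[.542,.3199,.090]]))
E
```

```text
(array([0.54480683, 0.31942051, 0.18633574]), np.float64(-60.67409380057884), array([ 4.53589449e-05, -1.19423591e-04, -9.99999992e-01]))
d units [-0.14034125  0.02397426] turn -0.09178794736549226 z 0.186335740072575 [0.542  0.3199]
[[314.79174739 212.16255093]]
```

View pics/w5.png

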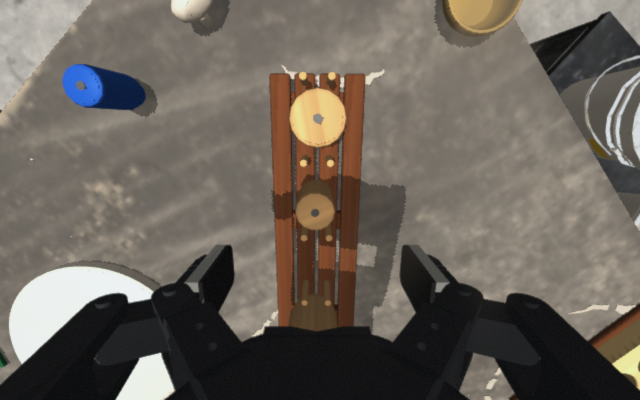

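The 34's vent is at (315,212), exactly as predicted, and the 24's place is empty. Taking the 34.

jog_arm(deltas="-0.15 0 -1 0 0 -0.1;0 0 -1 0 0 0;0 0 -1 0 0 0;0 0 -1 0 0 0;0 0 -0.6 0 0 0;0 0 -0.3 0 0 0;0 0 -0.3 0 0 0;0 0 0 0 0 0;0 0 0 0 0 0")

```text
time: 22.68
eef_pos: [0.542, 0.3202, 0.083]
tcp_rot: [0.969, 0.249, 0.001, -0.0]
contact_force: [-0.7, -0.3, -0.3]
opening: 1.0
finger_force: 0.0
```

jog_arm(deltas="0 0 0 0 0 0;0 0 0 0 0 0;0 0 0 0 0 0;0 0 0 0 0 0;0 0 0 0 0 0;0 0 0 0 0 0;0 0 0 0 0 0", gripper=0, squeeze=40)

```text
time: 23.55
eef_pos: [0.5418, 0.3201, 0.0827]
tcp_rot: [0.969, 0.249, 0.0, -0.0]
contact_force: [0.1, 0.8, 1.8]
opening: 0.381
finger_force: 39.9
```

jog_arm(deltas="0 0 0.5 0 0 0;0 0 0.5 0 0 0;0 0 1 0 0 0;0 0 1 0 0 0;0 0 1 0 0 0;0 0 1 0 0 0;0 0 0 0 0 0;0 0 0 0 0 0")

```text
time: 24.55
eef_pos: [0.5412, 0.3199, 0.1818]
tcp_rot: [0.969, 0.249, -0.0, 0.0]
contact_force: [-0.4, 0.5, -0.1]
opening: 0.378
finger_force: 39.7
```

```bash
python3 - <<'E'
from h import *
c=cam('wrist')
g=cv2.cvtColor(c['color'],cv2.COLOR_BGR2GRAY)[255:300,295:340];_,_,l,_=cv2.minMaxLoc(cv2.GaussianBlur(g,(7,7),0)[8:-8,8:-8]);u,v=l[0]+303,l[1]+263;print(u,v)
inhand(u,v,.19)
go((.5613,-.1493),-101.8)
E
```

```text
320 276
offset tool x,y mm [0.87886278 1.37464703]
d units [  1.02368096 -23.45246077] turn -7.087156772461999 z 0.18090215455513123 [ 0.5613 -0.1493]
```

jog_arm(deltas="0.05 -1 0 0 0 -0.3;0.05 -1 0 0 0 -0.3;0.05 -1 0 0 0 -0.3;0.05 -1 0 0 0 -0.3;0.05 -1 0 0 0 -0.3;0.05 -1 0 0 0 -0.3;0.05 -1 0 0 0 -0.3;0.05 -1 0 0 0 -0.3;0.05 -1 0 0 0 -0.3;0.05 -1 0 0 0 -0.3;0.05 -1 0 0 0 -0.3;0.05 -1 0 0 0 -0.3;0.05 -1 0 0 0 -0.3;0.05 -1 0 0 0 -0.3;0.05 -1 0 0 0 -0.3;0.05 -1 0 0 0 -0.3;0.05 -1 0 0 0 -0.3;0.05 -1 0 0 0 -0.3;0.05 -1 0 0 0 -0.3;0.05 -1 0 0 0 -0.3")

```text
time: 27.15
eef_pos: [0.5616, -0.0813, 0.1823]
tcp_rot: [0.999, -0.05, -0.0, -0.0]
contact_force: [-0.8, 0.3, 0.2]
opening: 0.381
finger_force: 39.7
```

jog_arm(deltas="0 -1 0 0 0 -0.4;0 -1 0 0 0 -0.4;0 -1 0 0 0 -0.3;0 -0.4 0 0 0 0;0 0 -1 0 0 0;0 0 -1 0 0 0;0 0 0 0 0 0;0 0 0 0 0 0;0 0 0 0 0 0")

```text
time: 28.28
eef_pos: [0.5621, -0.1479, 0.1431]
tcp_rot: [0.995, -0.103, 0.001, 0.0]
contact_force: [-0.2, 0.6, -0.3]
opening: 0.381
finger_force: 39.8
```

```bash
python3 - <<'E'
from h import *
c=cam('wrist');go((.5613,-.1493),-101.8);print(get_state()['contact_force'])
Q=[[.6064,-.1588,.074],[.5613,-.1493,.032],[.5065,-.1378,.032],[.4419,-.1243,.032]]
for q in proj(c,Q): cv2.circle(c['color'],tuple(int(round(x)) for x in q),1,(0,0,255),-1)
cv2.imwrite('pics/w6.png',cv2.resize(c['color'][60:400,160:480],(560,595)))
E
```

```text
d units [-0.0394933  -0.06683424] turn 0.00910173845963481 z 0.14317485485847475 [ 0.5613 -0.1493]
[ 0.59221553  0.26653383 -0.15596642]
```

View pics/w6.png

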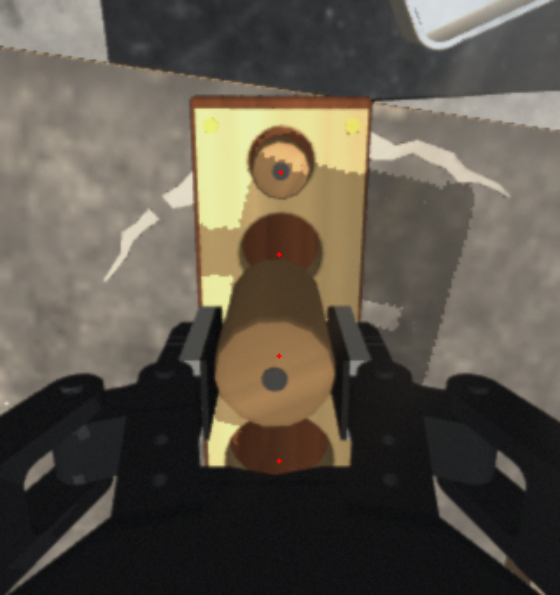

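The 24 stands in its pocket, vent at (281,172) as predicted. The 34's mouth centre (281,253) matches the target dot.

jog_arm(deltas="0 -0.07 -0.5 0 0 0;0 0 -0.5 0 0 0;0 0 -0.5 0 0 0;0 0 -0.5 0 0 0;0 0 -0.5 0 0 0;0 0 -0.3 0 0 0;0 0 -0.3 0 0 0;0 0 -0.1 0 0 0;0 0 -0.1 0 0 0;0 0 -0.1 0 0 0;0 0 -0.1 0 0 0;0 0 0 0 0 0;0 0 0 0 0 0")

```text
time: 29.95
eef_pos: [0.5616, -0.1493, 0.0724]
tcp_rot: [0.995, -0.103, 0.0, 0.0]
contact_force: [0.0, 0.6, -0.8]
opening: 0.38
finger_force: 39.8
```

jog_arm(deltas="0 0 -0.1 0 0 0;0 0 -0.1 0 0 0;0 0 0 0 0 0;0 0 0 0 0 0")

```text
time: 30.45
eef_pos: [0.5623, -0.1496, 0.0706]
tcp_rot: [0.995, -0.103, 0.0, 0.0]
contact_force: [-2.6, 1.8, 9.8]
opening: 0.381
finger_force: 40.8
```

jog_arm(deltas="0 0 0 0 0 0;0 0 0 0 0 0;0 0 0 0 0 0;0 0 0 0 0 0;0 0 0 0 0 0;0 0 0.5 0 0 0;0 0 0.5 0 0 0;0 0 1 0 0 0;0 0 1 0 0 0;0 0 1 0 0 0;0 0 1 0 0 0;0 0 1 0 0 0;0.1 1 0 0 0 0.3;0.1 1 0 0 0 0.3;0.1 1 0 0 0 0.3;0.1 1 0 0 0 0.3;0.1 1 0 0 0 0.3", gripper=1)

```text
time: 32.58
eef_pos: [0.5714, -0.0475, 0.1878]
tcp_rot: [1.0, -0.027, -0.0, -0.0]
contact_force: [-0.0, 0.3, -0.4]
opening: 0.999
finger_force: 0.0
```

jog_arm(deltas="0.1 1 0 0 0 0.3;0.1 1 0 0 0 0.3;0.1 1 0 0 0 0.3;0.1 1 0 0 0 0.3;0.1 1 0 0 0 0.3;0.1 1 0 0 0 0.3;0.1 1 0 0 0 0.3;0.1 1 0 0 0 0.3;0.1 1 0 0 0 0.3;0.1 1 0 0 0 0.3;0.1 1 0 0 0 0.3;0.1 1 0 0 0 0.3;0.1 1 0 0 0 0.3;0.1 1 0 0 0 0.3;0.1 1 0 0 0 0.3;0.1 1 0 0 0 0.3;0.1 1 0 0 0 0.3;0.1 1 0 0 0 0.2;0 1 0 0 0 0;0 1 0 0 0 0")

```text
time: 35.08
eef_pos: [0.6075, 0.352, 0.1883]
tcp_rot: [0.972, 0.234, -0.0, -0.0]
contact_force: [0.4, 0.1, -0.4]
opening: 1.005
finger_force: 0.0
```

jog_arm(deltas="0 0.2 0 0 0 0;0 0 0 0 0 0;0 0 0 0 0 0;0 0 0 0 0 0")

```text
time: 35.58
eef_pos: [0.6077, 0.354, 0.1884]
tcp_rot: [0.972, 0.234, -0.0, 0.0]
contact_force: [0.4, -1.2, -0.8]
opening: 1.001
finger_force: 0.0
```

```bash
python3 - <<'E'
from h import *
c=cam('wrist','w7.png');u,v=proj(c,[[.608,.3545,.094]])[0];print(u,v);go((.608,.3545),-61.2)
cv2.imwrite('pics/w7.png',c['color'][int(v)-100:int(v)+100,int(u)-150:int(u)+150])
E
```

```text
316.63138157577447 209.74088232337033
d units [0.01563533 0.02187703] turn 0.30691366385070196 z 0.1884142877270697 [0.608  0.3545]
```

View pics/w7.png

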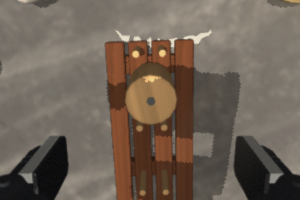

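The 44's vent is at the centre of the crop (151,100), as predicted.

jog_arm(deltas="0 0 -1 0 0 0.3;0 0 -1 0 0 0;0 0 -1 0 0 0;0 0 -1 0 0 0;0 0 -0.6 0 0 0;0 0 -0.3 0 0 0;0 0 -0.3 0 0 0;0 0 0 0 0 0;0 0 0 0 0 0")

```text
time: 36.75
eef_pos: [0.608, 0.3548, 0.0851]
tcp_rot: [0.969, 0.249, 0.001, -0.0]
contact_force: [0.3, -0.4, -0.2]
opening: 1.0
finger_force: 0.0
```

jog_arm(deltas="0 0 0 0 0 0;0 0 0 0 0 0;0 0 0 0 0 0;0 0 0 0 0 0;0 0 0 0 0 0;0 0 0 0 0 0;0 0 0 0 0 0", gripper=0, squeeze=50)

```text
time: 37.62
eef_pos: [0.608, 0.3548, 0.0849]
tcp_rot: [0.969, 0.249, 0.001, -0.0]
contact_force: [0.2, -0.1, 4.2]
opening: 0.496
finger_force: 51.1
```

jog_arm(deltas="0 0 0.5 0 0 0;0 0 0.5 0 0 0;0 0 1 0 0 0;0 0 1 0 0 0;0 0 1 0 0 0;0 0 1 0 0 0;0 0 0 0 0 0;0 0 0 0 0 0")

```text
time: 38.62
eef_pos: [0.6072, 0.3545, 0.1837]
tcp_rot: [0.969, 0.249, -0.001, 0.0]
contact_force: [-0.1, 1.0, -1.1]
opening: 0.497
finger_force: 50.8
```

```bash
python3 - <<'E'
from h import *
c=cam('wrist')
g=cv2.cvtColor(c['color'],cv2.COLOR_BGR2GRAY)[255:300,295:340];_,_,l,_=cv2.minMaxLoc(cv2.GaussianBlur(g,(7,7),0)[8:-8,8:-8]);u,v=l[0]+303,l[1]+263;print(u,v)
inhand(u,v,.194)
go((.5065,-.1378),-101.8)
E
```

```text
313 279
offset tool x,y mm [ 0.59354314 -1.81277603]
d units [ -5.01650844 -24.60828947] turn -7.087468242131575 z 0.18275256705176604 [ 0.5065 -0.1378]
```

jog_arm(deltas="-0.2 -1 0 0 0 -0.3;-0.2 -1 0 0 0 -0.3;-0.2 -1 0 0 0 -0.3;-0.2 -1 0 0 0 -0.3;-0.2 -1 0 0 0 -0.3;-0.2 -1 0 0 0 -0.3;-0.2 -1 0 0 0 -0.3;-0.2 -1 0 0 0 -0.3;-0.2 -1 0 0 0 -0.3;-0.2 -1 0 0 0 -0.3;-0.2 -1 0 0 0 -0.3;-0.2 -1 0 0 0 -0.3;-0.2 -1 0 0 0 -0.3;-0.2 -1 0 0 0 -0.3;-0.2 -1 0 0 0 -0.3;-0.2 -1 0 0 0 -0.3;-0.2 -1 0 0 0 -0.3;-0.2 -1 0 0 0 -0.3;-0.2 -1 0 0 0 -0.3;-0.2 -1 0 0 0 -0.3")

```text
time: 41.22
eef_pos: [0.5272, -0.0466, 0.1844]
tcp_rot: [0.999, -0.05, 0.0, 0.0]
contact_force: [-0.4, 0.5, -0.3]
opening: 0.494
finger_force: 50.8
```

jog_arm(deltas="-0.2 -1 0 0 0 -0.3;-0.2 -1 0 0 0 -0.3;-0.2 -1 0 0 0 -0.3;-0.2 -1 0 0 0 -0.2;-0.2 -0.6 0 0 0 0;0 0 -1 0 0 0;0 0 -1 0 0 0;0 0 0 0 0 0;0 0 0 0 0 0;0 0 0 0 0 0")

```text
time: 42.48
eef_pos: [0.5082, -0.1376, 0.1455]
tcp_rot: [0.995, -0.103, 0.001, 0.0]
contact_force: [-0.7, -0.5, -1.3]
opening: 0.494
finger_force: 50.9
```

```bash
python3 - <<'E'
from h import *
c=cam('wrist');go((.5065,-.1378),-101.8);print(get_state()['contact_force'])
Q=[[.6064,-.1588,.074],[.5613,-.1493,.078],[.5065,-.1378,.032],[.4419,-.1243,.032]]
for q in proj(c,Q): cv2.circle(c['color'],tuple(int(round(x)) for x in q),1,(0,0,255),-1)
cv2.imwrite('pics/w8.png',cv2.resize(c['color'][60:400,160:480],(560,595)))
E
```

```text
d units [-0.08341333 -0.01103676] turn 0.01023366293452459 z 0.1454687066198388 [ 0.5065 -0.1378]
[ 0.374405   -1.0169494  -1.51304417]
```

View pics/w8.png

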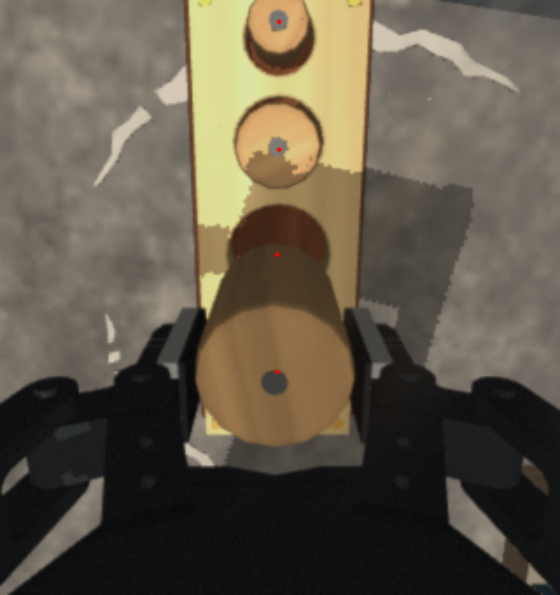

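24 and 34 are both seated with vents on the predicted dots, and the 44's mouth, centred near (279,252), matches its dot.

jog_arm(deltas="-0.08 0 -0.5 0 0 0;0 0 -0.5 0 0 0;0 0 -0.5 0 0 0;0 0 -0.5 0 0 0;0 0 -0.5 0 0 0;0 0 -0.3 0 0 0;0 0 -0.3 0 0 0;0 0 -0.1 0 0 0;0 0 -0.1 0 0 0;0 0 -0.1 0 0 0;0 0 -0.1 0 0 0;0 0 0 0 0 0;0 0 0 0 0 0")

```text
time: 44.15
eef_pos: [0.506, -0.1374, 0.0744]
tcp_rot: [0.995, -0.103, 0.0, 0.0]
contact_force: [-0.6, 0.0, 0.3]
opening: 0.502
finger_force: 50.9
```

jog_arm(deltas="0 0 -0.1 0 0 0;0 0 -0.1 0 0 0;0 0 0 0 0 0;0 0 0 0 0 0")

```text
time: 44.65
eef_pos: [0.5068, -0.1377, 0.0729]
tcp_rot: [0.995, -0.103, 0.0, 0.0]
contact_force: [-4.6, 1.7, 12.7]
opening: 0.496
finger_force: 52.0
```

jog_arm(deltas="0 0 0 0 0 0;0 0 0 0 0 0;0 0 0 0 0 0;0 0 0 0 0 0;0 0 0 0 0 0;0 0 0.5 0 0 0;0 0 0.5 0 0 0;0 0 1 0 0 0;0 0 1 0 0 0;0 0 1 0 0 0;0 0 1 0 0 0;0 0 1 0 0 0;-0.2 1 0 0 0 0.4;-0.2 1 0 0 0 0.4;-0.2 1 0 0 0 0.4;-0.2 1 0 0 0 0.4", gripper=1)

```text
time: 46.65
eef_pos: [0.489, -0.0554, 0.1895]
tcp_rot: [1.0, -0.022, -0.001, -0.0]
contact_force: [0.0, 0.3, 0.3]
opening: 0.999
finger_force: 0.0
```

jog_arm(deltas="-0.2 1 0 0 0 0.4;-0.2 1 0 0 0 0.4;-0.2 1 0 0 0 0.4;-0.2 1 0 0 0 0.4;-0.2 1 0 0 0 0.4;-0.2 1 0 0 0 0.4;-0.2 1 0 0 0 0.3;-0.3 1 0 0 0 0.3;-0.3 1 0 0 0 0.3;-0.3 1 0 0 0 0.3;-0.3 1 0 0 0 0.3;-0.3 1 0 0 0 0.3;-0.3 1 0 0 0 0.3;-0.3 1 0 0 0 0.3;-0.3 1 0 0 0 0.3;-0.1 0.5 0 0 0 0.3;0 0 0 0 0 0;0 0 0 0 0 0;0 0 0 0 0 0")

```text
time: 49.02
eef_pos: [0.4121, 0.2522, 0.1903]
tcp_rot: [0.97, 0.243, -0.0, 0.0]
contact_force: [-0.8, 0.0, 0.2]
opening: 1.001
finger_force: 0.0
```

```bash
python3 - <<'E'
from h import *
c=cam('wrist','w9.png');u,v=proj(c,[[.4145,.2532,.098]])[0];print(u,v);go((.4145,.2532),-61.2)
cv2.imwrite('pics/w9.png',c['color'][int(v)-100:int(v)+100,int(u)-150:int(u)+150])
E
```

```text
317.23869821240703 208.07051350203548
d units [0.11694145 0.05033456] turn 0.10815647584383639 z 0.19033353937884886 [0.4145 0.2532]
```

View pics/w9.png

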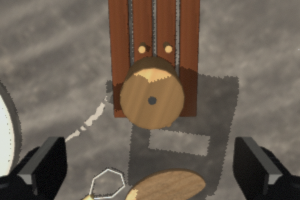

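The 54's vent is at (152,101) in the crop, within 1 mm of the prediction; the fingers clear the rim.

jog_arm(deltas="0.1 0 -1 0 0 0.1;0 0 -1 0 0 0;0 0 -1 0 0 0;0 0 -1 0 0 0;0 0 -0.5 0 0 0;0 0 -0.3 0 0 0;0 0 -0.3 0 0 0;0 0 0 0 0 0;0 0 0 0 0 0")

```text
time: 50.2
eef_pos: [0.4143, 0.2528, 0.0888]
tcp_rot: [0.969, 0.249, 0.0, -0.0]
contact_force: [-0.2, -0.2, 0.4]
opening: 0.998
finger_force: 0.0
```

jog_arm(deltas="0 0 0 0 0 0;0 0 0 0 0 0;0 0 0 0 0 0;0 0 0 0 0 0;0 0 0 0 0 0;0 0 0 0 0 0;0 0 0 0 0 0", gripper=0, squeeze=60)

```text
time: 51.08
eef_pos: [0.4147, 0.2529, 0.0891]
tcp_rot: [0.969, 0.249, 0.001, -0.0]
contact_force: [-0.5, 0.1, 4.8]
opening: 0.611
finger_force: 63.3
```

jog_arm(deltas="0 0 0.5 0 0 0;0 0 0.5 0 0 0;0 0 1 0 0 0;0 0 1 0 0 0;0 0 1 0 0 0;0 0 1 0 0 0;0 0 0 0 0 0;0 0 0 0 0 0")

```text
time: 52.08
eef_pos: [0.4132, 0.2524, 0.1874]
tcp_rot: [0.969, 0.249, -0.001, 0.0]
contact_force: [0.7, 0.6, -2.0]
opening: 0.608
finger_force: 62.8
```

```bash
python3 - <<'E'
from h import *
c=cam('wrist')
g=cv2.cvtColor(c['color'],cv2.COLOR_BGR2GRAY)[255:300,295:340];_,_,l,_=cv2.minMaxLoc(cv2.GaussianBlur(g,(7,7),0)[8:-8,8:-8]);u,v=l[0]+303,l[1]+263;print(u,v)
inhand(u,v,.198)
go((.4419,-.1243),-101.8)
E
```

```text
316 275
offset tool x,y mm [ 2.55009784 -0.47460787]
d units [  1.43980389 -18.83408387] turn -7.0875033196396 z 0.1869761251093188 [ 0.4419 -0.1243]
```

jog_arm(deltas="0.4 -1 0 0 0 -0.4;0.4 -1 0 0 0 -0.4;0.4 -1 0 0 0 -0.4;0.4 -1 0 0 0 -0.4;0.4 -1 0 0 0 -0.4;0.4 -1 0 0 0 -0.4;0.4 -1 0 0 0 -0.4;0.4 -1 0 0 0 -0.4;0 -1 0 0 0 -0.4;0 -1 0 0 0 -0.4;0 -1 0 0 0 -0.4;0 -1 0 0 0 -0.4;-0.2 -1 0 0 0 -0.4;-0.2 -1 0 0 0 -0.4;-0.2 -1 0 0 0 -0.4;-0.2 -1 0 0 0 -0.4;-0.2 -1 0 0 0 -0.3;-0.3 -1 0 0 0 -0.2;-0.3 -0.8 0 0 0 -0.2")

```text
time: 54.55
eef_pos: [0.4452, -0.1238, 0.1872]
tcp_rot: [0.995, -0.104, -0.001, -0.0]
contact_force: [-0.1, -0.2, -1.2]
opening: 0.609
finger_force: 62.9
```

jog_arm(deltas="-0.2 0 -1 0 0 0;0 0 -1 0 0 0;0 0 0 0 0 0;0 0 0 0 0 0;0 0 0 0 0 0")

```text
time: 55.18
eef_pos: [0.4426, -0.1236, 0.1493]
tcp_rot: [0.995, -0.103, 0.001, 0.0]
contact_force: [-0.8, -0.0, -0.8]
opening: 0.606
finger_force: 62.9
```

```bash
python3 - <<'E'
from h import *
c=cam('wrist');go((.4419,-.1243),-101.8);print(get_state()['contact_force'])
Q=[[.6064,-.1588,.074],[.5613,-.1493,.078],[.5065,-.1378,.082],[.4419,-.1243,.032]]
for q in proj(c,Q): cv2.circle(c['color'],tuple(int(round(x)) for x in q),1,(0,0,255),-1)
cv2.imwrite('pics/w10.png',cv2.resize(c['color'][0:400,160:480],(480,600)))
E
```

```text
d units [-0.03100413 -0.03731771] turn 0.010390047668583917 z 0.1492258980912421 [ 0.4419 -0.1243]
[ 0.78884196 -0.46556143 -1.71539353]
```

View pics/w10.png

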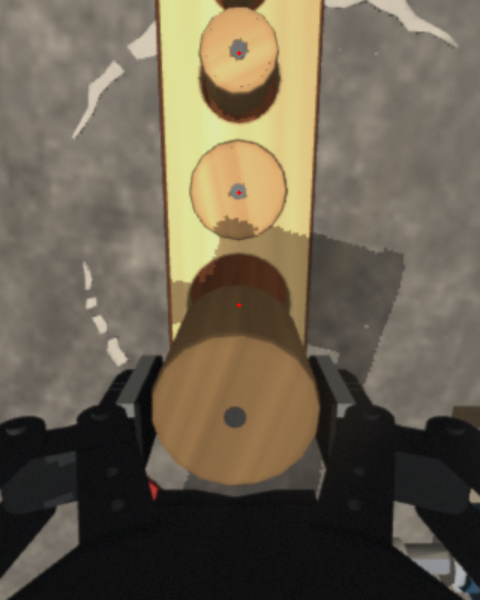

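24, 34 and 44 are on their dots. The 54 is upright over the largest mouth, whose centre at about (239,303) agrees with the target dot within 2 mm.

jog_arm(deltas="0 0 -0.5 0 0 0;0 0 -0.5 0 0 0;0 0 -0.5 0 0 0;0 0 -0.5 0 0 0;0 0 -0.5 0 0 0;0 0 -0.3 0 0 0;0 0 -0.3 0 0 0;0 0 -0.1 0 0 0;0 0 -0.1 0 0 0;0 0 -0.1 0 0 0;0 0 -0.1 0 0 0;0 0 0 0 0 0;0 0 0 0 0 0")

```text
time: 56.85
eef_pos: [0.442, -0.1234, 0.0784]
tcp_rot: [0.995, -0.103, 0.0, 0.0]
contact_force: [-0.0, 0.1, -0.9]
opening: 0.609
finger_force: 62.9
```

jog_arm(deltas="0 0 -0.1 0 0 0;0 0 -0.1 0 0 0;0 0 0 0 0 0;0 0 0 0 0 0")

```text
time: 57.35
eef_pos: [0.4429, -0.1237, 0.077]
tcp_rot: [0.995, -0.103, 0.0, -0.0]
contact_force: [-4.5, 1.7, 15.0]
opening: 0.616
finger_force: 64.5
```

Floor reached. Release, back off, check.

jog_arm(deltas="0 0 0 0 0 0;0 0 0 0 0 0;0 0 0 0 0 0;0 0 0 0 0 0;0 0 0 0 0 0;0 0 0.5 0 0 0;0 0 0.5 0 0 0;0 0 1 0 0 0;0 0 1 0 0 0;0 0 1 0 0 0;0 0 1 0 0 0;0 0 1 0 0 0;0 0 1 0 0 0;0 0 1 0 0 0;0 0 1 0 0 0;0 0 1 0 0 0;0 0 0 0 0 0;0 0 0 0 0 0", gripper=1)

```text
time: 59.6
eef_pos: [0.4416, -0.1232, 0.2739]
tcp_rot: [0.995, -0.103, -0.0, -0.0]
contact_force: [-0.3, -0.0, -0.5]
opening: 1.002
finger_force: 0.0
```

```bash
python3 - <<'E'
from h import *
c=cam('wrist');s=cam('side');print(get_state()['time'],get_state()['contact_force'])
Q=[[.6064,-.1588,.074],[.5613,-.1493,.078],[.5065,-.1378,.082],[.4419,-.1243,.086]]
for q in proj(c,Q): cv2.circle(c['color'],tuple(int(round(x)) for x in q),1,(0,0,255),-1)
cv2.imwrite('pics/w11.png',np.hstack([cv2.resize(c['color'][0:320,200:440],(360,480)),cv2.resize(s['color'][120:210,325:405],(427,480),interpolation=cv2.INTER_CUBIC)]))
E
```

```text
59.7 [-0.62074545 -0.42644097  0.63851832]
```

View pics/w11.png

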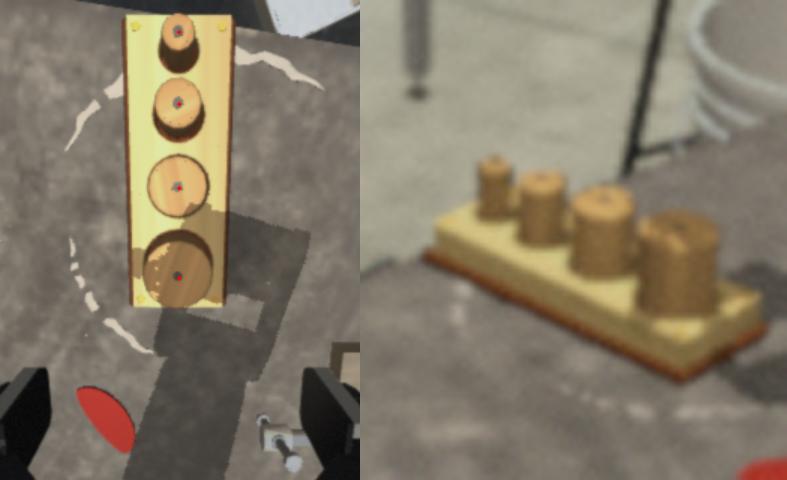

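All four formers stand upright and seated, graded 24 to 54, with vents on the predicted dots at (178,32), (178,104), (178,187) and (178,276). The gripper is clear of everything.

```bash
python3 -c "
from plant import ctrl
print(ctrl.sign_off())"
```

```text
the job is handed in; nothing more can be done
None
```

All four formers are upright on the floors of their own pockets, graded 24 to 54 mm, and released; I handed the job in at about 60 s on the robot's clock, and no verdict came back.

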